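# Load a bottle roller with the push paddle

## Robot

A 6-joint arm with a two-finger parallel gripper is mounted at the origin on a cart in front of the work surface, level with it; the furniture and walls round the work are solid. World frame = base frame: x ahead of the robot, y to its left, z up, the work surface at z = 0. Lengths are in m, angles in rad, forces in N, time in s.
With the tool pointing down it reaches from about 0.25 to 0.775 m from the base axis. Payload 4 kg.
Tool frame: the origin (TCP) lies at the centre of the arm's flange, where the gripper is bolted on; the fingertips stand 199 mm ahead of it and the grasp point (between the pads) lies 180 mm ahead of it; z points along the fingers, y is the line along which they close (so a half turn about z gives the same grasp; the last joint's range is limited). The gripper opens to 94 mm and grips with 3 to 60 N. Pads are 16 mm wide; open, the fingers measure 119 mm over their backs; the gripper's body (75 mm by 177 mm) begins 78 mm behind the grasp point.
Start: joints at [-1.23, 0.087, 1.371, -0, 1.684, -0.103], TCP at [0.236, -0.497, 0.405] pointing down, gripper open.
Joint ranges: [-3.1, 3.1], [-0.76, 2.03], [0.27, 2.55], [-1.08, 4.22], [0.17, 2.65], [-2.57, 2.57]. Speed limits (rad/s): [2.79, 2.79, 3.14, 3.14, 3.14, 3.14].

## Interface

Orientations are given as [roll, pitch, yaw] about the fixed x, y, z axes, in that order (R = Rz(yaw) Ry(pitch) Rx(roll)).
In Python, from bench import robot, eyes, models gives the robot as it stands.
- The arm moves only by the tool step_arm, never from a script. Its argument "commands" is a list that holds one entry, the list of rows, each a list of 7 numbers: the shift along the tool's x, y, z in mm, then the turn, a rotation vector about the tool's x, y, z in rad, then the finger opening in mm, from 0 to 94. In form: [[[tx, ty, tz, wx, wy, wz, gripper], ...]]. A call has 1 to 20 rows; each row shifts and turns the commanded pose from where the row before left it, along the tool's axes as they then stand; what a row does not reach is not made up. A row lasts 1/8 s, in which the tool goes at most 62.5 mm and 10.7 degrees, less where a joint would pass 70% of its speed; a pose out of reach is approached as far as the arm can. A call is refused whole if a number of a shift passes 62.5 or a number of a turn 0.188, either way. A call with a gripper value outside its range is refused whole. The fingers move at their own pace and stop on an object; the grip force is fixed at half the most. Time passes only in rows, so rows that do not move let the fingers close. It gives the time, the measured TCP pose, the force, the opening and the grip force at its end, in the units of the state.
- robot.get_obs(): the state, without advancing time (a new reading comes with each control period).
- eyes.snapshot(name): name is "side" or "top" or "wrist"; returns a dict with "color" (420x560x3 uint8, red, green, blue), "camera_matrix" (3x3 intrinsics, pixels), "eye" and "rotation" of the camera in the world; the wrist camera has in their place "tool_from_camera" (4x4, takes a point from camera to tool coordinates, whose origin is the TCP and whose axes are the flange's). Camera axes: x right, y up, looking along -z (the intrinsics and any distortion apply to the point x, -y, -z); pixel columns grow to the right and rows downward; lengths in m; the calibration is good to about 2 mm. The wrist camera is an equidistant fisheye: a pixel r from the principal point sees the ray r / f radians off the axis. A picture is of the moment at which its call begins: read the wrist's pose just before it. There is no depth.
- robot.close_job(): hands the job in; it is judged then, once.
Trained networks look in a picture, given as the dict that the camera call returned (one of the last four; its "shot" number tells which), for a name from the list of things; names that differ only in an ending like _2 or _b are one class to them, and where a whole thing is asked for, a point or a joint stands for the part that bears it (a point fixed in the world has none). Each returns a list of dicts, best first, with "confidence" (0 to 1); they miss things now and then, are a little off and sometimes report something else, mostly with a low value. They report only what shows in the picture. A call takes as long as a camera call.
- models.masks_of(picture, query): "mask" (420x560 bool, what is visible of it) and "xy" ([column, row] in pixels, amid what is visible of it).
- models.tip_of(picture, query): "xy" ([column, row] in pixels: a listed point, or the origin of a listed thing).
The state is a dict: "time": time; "joint_positions": joint angles; "qvel": joint speeds; "joint_torque": joint torques, N m; "tool_pos": TCP position; "ee_rot": TCP orientation; "wrist_force": force on the tool from outside, world axes, zero at the start; "wrist_torque": the same for the moment, N m; "width": finger opening in m; "finger_force": force on a finger pad.
Only numpy, scipy, OpenCV 4.12 (cv2) and the standard library are available. Lean on these libraries where they do the work, as an engineer would, in place of code of your own. Each camera call takes 0.05 s, during which the arm holds its last target. There are 200 camera calls.

## Task

The amber bottle lies on the loading deck of the bottle roller. Take the push paddle by its handle and with its blade gently roll the bottle along the deck and over the rollers into the rear groove, between the middle and the last roller, so that the front groove stays free for the next bottle; never touch the bottle with the gripper. Then put the paddle back down on the worktop, let go of it, and leave the bottles and vials standing around undisturbed.

Things in the scene. Friction and masses are not known exactly. Their poses are not given: they have to be found in the camera images.
- roller: Bottle roller: white bench machine, fixed to the worktop, three rollers behind a steel loading deck. Origin: on the worktop, on its lengthwise middle line. x: along the deck towards the rollers (pushing direction, roughly away from the robot), y: left, z: up. Side plates: inner faces at y = +-80 mm, top z = 78; back wall at x = 139 to 145, top z = 66. Grey gear box outside right plate to y = -124.
- deck_front (a point): Middle of the loading deck's open front edge, on its top face: x = -140, y = 0, z = 58.5 mm in the machine's frame. The flat, level steel deck is 160 mm wide between the side plates and runs from here 152 mm along +x to the first roller; no lip at the front.
- middle_roller (a point): Highest point of the middle roller: x = 71, y = 0, z = 60 mm in the machine's frame. The three black rubber rollers lie along y, 30 mm in diameter, axes at x = 25, 71 and 117 mm, z = 45; they turn with a slight drag. To pass from groove to groove the bottle must be pushed over the roller between, rising 6 mm; once its axis is past that roller's axis it drops into the next groove by itself.
- rear_groove (a point): Where the middle of the bottle's axis is when the bottle rests in the rear groove, bearing on the middle and the last roller: x = 94, y = 0, z = 87 mm in the machine's frame. (In the front groove, the wrong one, it would be at x = 48.) Its y does not matter. Pushed fast, the bottle would run on past the groove.
- bottle: Amber glass bottle, black screw cap, lying on its side on the deck across the machine, cap to the right. Body 66 mm in diameter, on which it rolls; a shoulder tapers to the 40 mm cap; 127 mm overall; 0.3 to 0.55 kg. Origin: centre of its base (left end); z runs along the bottle towards the cap. It rolls freely.
- bottle_mid (a point): Point on the bottle's axis halfway along its 127 mm length (33 mm above the deck while it lies on the deck).
- paddle: Push paddle, 0.11 kg, standing on the worktop on its blade's lower edge and its handle's end. White upright blade 6 mm thick, 110 wide, 70 high; front face 3 mm ahead of the origin. Origin: middle of the blade's lower edge. x: forward out of the blade (pushing direction), z: up. Black flat-sided handle, 18 mm wide, 20 thick, runs back (-x) to x = -145, sloping down 0.255 rad to the worktop.
- paddle_grip (a point): Grip point inside the paddle's handle, near its balance point: 60 mm behind the blade (x = -60 in the paddle's frame) and 31 mm above the blade's lower edge. Grasp across the 18 mm width (along the paddle's y).
- clear_bottle: Bystander: clear glass bottle with black cap, 58 mm in diameter, 122 mm tall, standing on the worktop. Origin: centre of its underside. Leave it alone.
- standing_vial: Bystander: corked culture vial, 29 mm in diameter, 114 mm tall, standing behind (beyond) the microscope, between paddle and machine. Origin: centre of its underside. Leave it alone. The microscope, fixed, 275 mm tall, fills x = 0.20 to 0.44, y = -0.08 to 0.06 m (world), in the way from paddle to machine: carry the paddle round beyond it or above it.
- left_vial: Bystander: corked culture vial, 29 mm in diameter, 116 mm tall, standing to the left of the paddle. Origin: centre of its underside. Leave it alone. More vials of this height, fixed, stand round the paddle's place, near x, y = (0.51, 0.10), (0.54, 0.18), (0.48, 0.39), (0.40, 0.09) m (world).

How it is judged:
On the way, in this order (a step that is already met when the one before it is completed fails the run):
1. the held paddle, off the worktop, pushes against the bottle once this has come over the first roller (contact force between paddle and bottle above 0.3 N and contact force between paddle and the fingers above 1 N and height (world z) of paddle above 0.04 m and x of bottle_mid in the frame of roller above 0.03 m), for 0.05 s.
2. the bottle lies in the rear groove (x of bottle_mid in the frame of roller between 0.086 and 0.102 m and z of bottle_mid in the frame of roller below 0.092 m), for 0.3 s.
At the end, for the whole second after the job is handed in: The bottle lies at rest in the rear groove, bearing on the middle and last rollers (its middle within 8 mm of the groove's line along the machine and 5 mm in height, its axis within 0.1 rad of the rollers' direction), and the paddle lies at rest on the worktop, not on the machine (all of step 2 and z of bottle_mid in the frame of roller above 0.082 m and angle between the z axis of bottle and the y axis of roller, either way round below 0.1 rad and linear speed of each of bottle, paddle below 0.02 m/s and height (world z) of paddle between -0.02 and 0.04 m and contact force between paddle and roller below 0.05 N); the robot touches nothing.
It fails at once if the gripper or the arm touches the bottle (contact force between any of the fingers, the arm and bottle above 0.5 N).
It fails at once if the bottle is handled roughly: struck or squeezed by the paddle with more than 60 N, or moving faster than 0.5 m/s (contact force between paddle and bottle above 60 N or linear speed of bottle above 0.5 m/s).
It fails at once if a bottle or vial standing around is shifted more than 30 mm or knocked over (distance of any of clear_bottle, standing_vial, left_vial from where it was at the start of the episode above 0.03 m or angle between any of clear_bottle, standing_vial, left_vial's own z axis and vertical above 0.5 rad).
It also fails if it takes over 58 s, if anything falls off the work surface, if the arm or the gripper's body presses on something with over 40 N, if the wrist force passes 120 N, or if a joint passes its speed limit or range.

## Working session

There is one attempt and no reset: what is moved stays moved. The work goes in short steps, Python scripts to look and compute and a tool call to move; the robot and the scene stay as the last step left them, time stands still between calls to the robot, and variables do not carry over. Pictures are saved under pics/ and viewed, at most 10 in all, crops included, and the job is handed in when it is done.

Besides the shell and the picture viewer there is one more tool, called as name(argument=value, ...) on one line, values as JSON. step_arm: Moves the arm, as the interface text tells. Its arguments: {"type":"object","properties":{"commands":{"type":"array"}},"required":["commands"]}

```bash
mkdir -p pics; ls; cat > h.py <<'E'
import numpy as np, cv2
from bench import robot, eyes, models
from scipy.spatial.transform import Rotation as R
def ray(p,xy):
    K=np.array(p["camera_matrix"]);d=np.linalg.inv(K)@[xy[0],xy[1],1]
    d=np.array(p["rotation"])@[d[0],-d[1],-d[2]];return np.array(p["eye"]),d
def onplane(p,xy,z):
    e,d=ray(p,xy);return e+d*(z-e[2])/d[2]
def tri(l):
    A=0;b=0
    for e,d in l:
        d=d/np.linalg.norm(d);P=np.eye(3)-np.outer(d,d);A=A+P;b=b+P@e
    x=np.linalg.solve(A,b);return x,[np.linalg.norm((np.eye(3)-np.outer(d,d)/(d@d))@(x-e)) for e,d in l]
def proj(p,X):
    v=np.array(p["rotation"]).T@(np.array(X)-p["eye"]);q=np.array(p["camera_matrix"])@[v[0],-v[1],-v[2]];return q[:2]/q[2]
E
python3 - <<'E'
from h import *
s={n:eyes.snapshot(n) for n in("side","top")}
cv2.imwrite("pics/a.png",s["side"]["color"][...,::-1]);cv2.imwrite("pics/b.png",s["top"]["color"][...,::-1])
print({n:(np.round(s[n]["eye"],3)) for n in s}, [k for k in s["top"]])
for q in["roller","deck_front","middle_roller","rear_groove","bottle","bottle_mid","paddle","paddle_grip","clear_bottle","standing_vial","left_vial"]:
    o=[]
    for n in s:
        r=models.tip_of(s[n],q)[:2]
        print(q,n,[(np.round(t["xy"]),round(t["confidence"],2)) for t in r])
        if r:o.append(ray(s[n],r[0]["xy"]))
    if len(o)==2:
        x,e=tri(o);print("   ",np.round(x,4),np.round(e,4))
print(robot.get_obs())
E
```

```text
pics
{'side': array([ 0.57 , -0.882,  0.611]), 'top': array([0.335, 0.058, 1.521])} ['color', 'camera_matrix', 'eye', 'rotation', 'shot']
roller side [(array([283., 316.]), 0.69)]
roller top [(array([374., 191.]), 0.73)]Traceback (most recent call last):
  File "<stdin>", line 12, in <module>
  File "h.py", line 13, in tri
    x=np.linalg.solve(A,b);return x,[np.linalg.norm((np.eye(3)-np.outer(d,d)/(d@d))@(x-e)) for e,d in l]
                                                                              ~^~
TypeError: unsupported operand type(s) for @: 'numpy.float64' and 'numpy.float64'
```

```bash
python3 - <<'E'
s=open("h.py").read()
i=s.index("    x=np.linalg.solve");j=s.index("def proj")
s=s[:i]+"""    x=np.linalg.solve(A,b)
    return x,[np.linalg.norm(np.cross(x-q[0],q[1]))/np.linalg.norm(q[1]) for q in l]
"""+s[j:]
open("h.py","w").write(s)
E
cat > find.py <<'E'
from h import *
import sys
s={n:eyes.snapshot(n) for n in("side","top")}
for q in sys.argv[1:]:
    o=[]
    for n in s:
        r=models.tip_of(s[n],q)[:2]
        print(q,n,[(np.round(t["xy"]),round(t["confidence"],2)) for t in r])
        if r:o.append(ray(s[n],r[0]["xy"]))
    if len(o)==2:
        x,e=tri(o);print("   ",np.round(x,4),np.round(e,4))
E
python3 find.py roller deck_front middle_roller rear_groove bottle bottle_mid paddle paddle_grip clear_bottle standing_vial left_vial
python3 -c "
from h import *
print(robot.get_obs())"
```

```text
roller side [(array([283., 318.]), 0.95)]
roller top [(array([375., 192.]), 0.86)]
{'time': 0.4, 'joint_positions': array([-1.23008934e+00,  8.73067609e-02,  1.37090919e+00, -4.04744747e-05,
        1.68356475e+00, -1.03123120e-01]), 'qvel': array([ 6.68742820e-05, -2.66136740e-03, -1.78382786e-03, -2.84977672e-04,
       -9.77863443e-04,  2.18743716e-04]), 'joint_torque': array([-7.30503325e-04, -3.39509583e+01, -3.02113366e+01,  7.16811698e-02,
        2.57364503e-02, -4.83542840e-05]), 'tool_pos': array([ 0.23614666, -0.49671396,  0.40454121]), 'ee_rot': array([-3.14140147e+00,  2.06471545e-05,  4.43825555e-01]), 'wrist_force': array([ 0.00365429, -0.49431049, -0.09775593]), 'wrist_torque': array([ 0.02897424, -0.01105974,  0.01524114]), 'finger_force': 0.0, 'width': 0.09400968242382089}Traceback (most recent call last):
  File "find.py", line 11, in <module>
    x,e=tri(o);print("   ",np.round(x,4),np.round(e,4))
        ~~~^^^
  File "h.py", line 14, in tri
    return x,[np.linalg.norm(np.cross(x-q[0],q[1]))/np.linalg.norm(q[1]) for q in l]
                             ~~~~~~~~^^^^^^^^^^^^^
    raise ValueError("At least one array has zero dimension")
ValueError: At least one array has zero dimension
```

View pics/a.png

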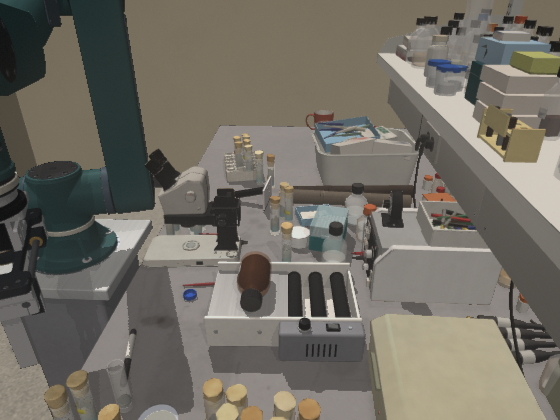

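View pics/b.png

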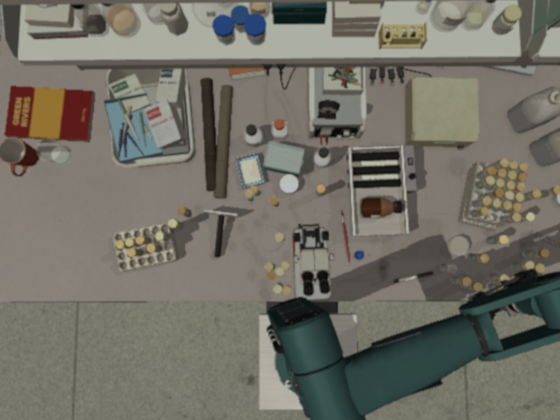

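```bash
cat h.py; python3 - <<'E'
from h import *
p=eyes.snapshot("top");print(p["camera_matrix"],p["rotation"],p["eye"]);print(ray(p,[1,2]))
E
```

```text
import numpy as np, cv2
from bench import robot, eyes, models
from scipy.spatial.transform import Rotation as R
def ray(p,xy):
    K=np.array(p["camera_matrix"]);d=np.linalg.inv(K)@[xy[0],xy[1],1]
    d=np.array(p["rotation"])@[d[0],-d[1],-d[2]];return np.array(p["eye"]),d
def onplane(p,xy,z):
    e,d=ray(p,xy);return e+d*(z-e[2])/d[2]
def tri(l):
    A=0;b=0
    for e,d in l:
        d=d/np.linalg.norm(d);P=np.eye(3)-np.outer(d,d);A=A+P;b=b+P@e
    x=np.linalg.solve(A,b)
    return x,[np.linalg.norm(np.cross(x-q[0],q[1]))/np.linalg.norm(q[1]) for q in l]
def proj(p,X):
    v=np.array(p["rotation"]).T@(np.array(X)-p["eye"]);q=np.array(p["camera_matrix"])@[v[0],-v[1],-v[2]];return q[:2]/q[2]
[[458.48892004   0.         284.74891934]
 [  0.         458.48892004 207.99837484]
 [  0.           0.           1.        ]] [ 0.10551139  0.01103044 -1.57364822] [0.33477788 0.05790882 1.52122369]
(array([0.33477788, 0.05790882, 1.52122369]), np.float64(1.5133054470322576))
```

```bash
sed -i 's/np.array(p\["rotation"\])/rot(p)/' h.py; cat >> h.py <<'E'
def rot(p): return R.from_euler("xyz",p["rotation"]).as_matrix()
E
python3 find.py roller deck_front middle_roller rear_groove bottle bottle_mid paddle paddle_grip clear_bottle standing_vial left_vial
python3 - <<'E'
from h import *
p=eyes.snapshot("top")
m=models.masks_of(p,"paddle")[0]; M=m["mask"]; print(m["confidence"],M.sum())
ys,xs=np.nonzero(M); 
for r in range(ys.min(),ys.max()+1,3): print(r,xs[ys==r].min(),xs[ys==r].max())
im=p["color"]; c=cv2.resize(im[140:300,160:460],(800,427),interpolation=cv2.INTER_CUBIC)
cv2.imwrite("pics/c.png",c[...,::-1])
E
```

```text
roller side [(array([284., 319.]), 0.82), (array([214., 294.]), 0.17)]
roller top [(array([374., 193.]), 0.61)]
    [ 0.5474 -0.2244 -0.0068] [0. 0.]
deck_front side [(array([210., 292.]), 0.77)]
deck_front top [(array([382., 234.]), 0.86), (array([321., 158.]), 0.68)]
    [ 0.4041 -0.234   0.065 ] [0.0026 0.0026]
middle_roller side [(array([319., 294.]), 0.87)]
middle_roller top [(array([379., 168.]), 0.55)]
    [ 0.6161 -0.2288  0.0658] [0.0007 0.0007]
rear_groove side [(array([326., 286.]), 0.72)]
rear_groove top [(array([373., 158.]), 0.9)]
    [ 0.6383 -0.2113  0.0741] [0.0079 0.0079]
bottle side [(array([254., 262.]), 0.87), (array([268., 198.]), 0.63)]
bottle top [(array([358., 205.]), 0.85)]
    [ 0.4886 -0.1572  0.0863] [0.0068 0.0068]
bottle_mid side [(array([253., 282.]), 0.72)]
bottle_mid top []
paddle side [(array([268., 201.]), 0.88)]
paddle top [(array([222., 214.]), 0.71)]
    [0.4763 0.2821 0.    ] [0.0006 0.0006]
paddle_grip side [(array([250., 193.]), 0.57)]
paddle_grip top [(array([218., 232.]), 0.67), (array([382., 206.]), 0.4)]
    [0.4186 0.2919 0.0241] [0.002 0.002]
clear_bottle side [(array([331., 272.]), 0.86)]
clear_bottle top [(array([222., 209.]), 0.39)]
    [ 0.6088  0.3271 -0.304 ] [0.0849 0.0849]
standing_vial side [(array([283., 266.]), 0.85), (array([249., 193.]), 0.19)]
standing_vial top [(array([381., 235.]), 0.74), (array([321., 193.]), 0.66)]
    [ 0.4721 -0.2169  0.1148] [0.0732 0.0732]
left_vial side [(array([261., 183.]), 0.77), (array([284., 266.]), 0.61)]
left_vial top [(array([181., 225.]), 0.53)]
    [ 0.4418  0.4205 -0.0036] [0.0012 0.0012]
0.84 326
211 208 224
214 217 237
217 218 223
220 218 223
223 217 222
226 217 222
229 217 222
232 217 221
235 216 221
238 216 221
241 216 221
244 216 220
247 216 220
250 215 220
253 215 219
256 216 217
```

View pics/c.png

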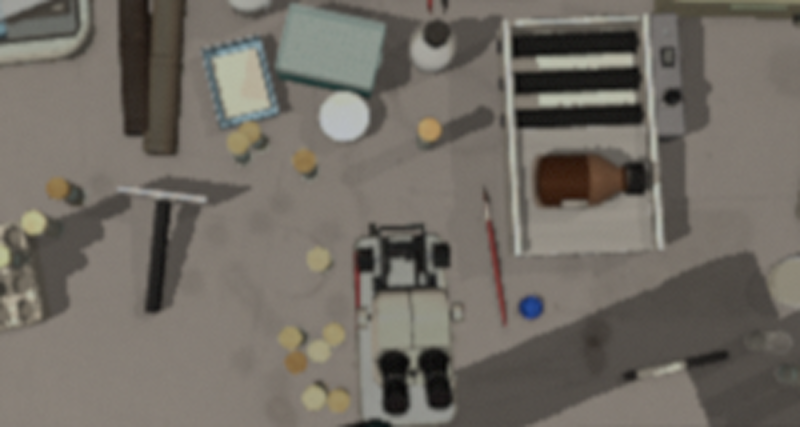

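```bash
python3 - <<'E'
from h import *
p=eyes.snapshot("top")
f=lambda c,z:np.round(onplane(p,(160+(c[0]+.5)*.375-.5,140+(c[1]+.5)*.375-.5),z),4)[:2]
print("blade top L,R",f((118,189),.07),f((207,200),.07),"handle end",f((152,310),.012),"handle at blade",f((162,201),.055))
for n,c in dict(LF=(517,253),LB=(504,20),RF=(662,247),RB=(648,16)).items(): print(n,f(c,.078))
print("last roller ends",f((513,44),.06),f((636,41),.06),"mid",f((516,81),.06),f((640,78),.06),"first",f((520,118),.06),f((643,115),.06))
for n,c in dict(bL=(537,178),bcap=(651,178),front=(570,205),back=(570,152)).items(): print(n,f(c,.0915))
s=eyes.snapshot("side")
for q in ["standing_vial","left_vial","clear_bottle","bottle"]:
  for P,n in((p,"top"),(s,"side")):
    for m in models.masks_of(P,q)[:3]:
        ys,xs=np.nonzero(m["mask"]);print(q,n,round(m["confidence"],2),np.round(m["xy"]),xs.min(),xs.max(),ys.min(),ys.max())
for n,X in dict(sv=(.5,-.05,.11),lv=(.442,.42,.11)).items(): print(n,proj(p,X),proj(s,X))
E
```

```text
blade top L,R [0.4813 0.3311] [0.4677 0.2245] handle end [0.3375 0.2978] handle at blade [0.4681 0.2805]
LF [ 0.4029 -0.1425]
LB [ 0.6829 -0.1321]
RF [ 0.4094 -0.313 ]
RB [ 0.6868 -0.3049]
last roller ends [ 0.6574 -0.1449] [ 0.6604 -0.294 ] mid [ 0.6118 -0.1477] [ 0.6148 -0.2975] first [ 0.5665 -0.1517] [ 0.5695 -0.2998]
bL [ 0.4902 -0.1657]
bcap [ 0.4897 -0.2992]
front [ 0.4582 -0.2037]
back [ 0.5208 -0.2051]
standing_vial side 0.59 [284. 243.] 281 292 222 261
left_vial side 0.49 [261. 164.] 255 262 150 184
clear_bottle top 0.62 [323. 155.] 313 330 147 167
clear_bottle side 0.59 [334. 245.] 322 346 223 262
clear_bottle side 0.22 [264. 193.] 234 272 177 208
clear_bottle side 0.21 [253. 279.] 237 271 252 310
bottle top 0.83 [377. 203.] 359 401 197 217
sv [324.47478939 202.79238596] [266.32782287 226.147103  ]
lv [172.64946426 222.03878514] [259.60818274 152.02385722]
```

step_arm(commands=[[[0,0,-50,0,0,0.145,94],[0,0,-50,0,0,0.145,94],[0,0,-50,0,0,0.145,94],[20,-40,0,0,0,0.139,94],[20,-50,0,0,0,0,94],[20,-50,0,0,0,0,94],[17,-50,0,0,0,0,94],[0,-50,0,0,0,0,94],[0,-50,0,0,0,0,94],[0,-50,0,0,0,0,94],[0,-50,0,0,0,0,94],[0,-50,0,0,0,0,94],[0,-50,0,0,0,0,94],[0,-50,0,0,0,0,94],[0,-50,0,0,0,0,94],[0,-50,0,0,0,0,94],[0,-50,0,0,0,0,94],[0,-50,0,0,0,0,94],[0,-50,0,0,0,0,94],[0,-20,0,0,0,0,94]]])

```text
time: 4.75
tool_pos: [0.4123, 0.3017, 0.5538]
ee_rot: [3.141, 0.001, -0.128]
wrist_force: [0.1, 0.5, -0.2]
width: 0.0938
finger_force: 0.0
```

step_arm(commands=[[[3,14,50,0,0,0,94],[0,0,50,0,0,0,94],[0,0,50,0,0,0,94],[0,0,30,0,0,0,94],[0,0,0,0,0,0,94]]])

```text
time: 5.38
tool_pos: [0.413, 0.2843, 0.3721]
ee_rot: [3.138, 0.005, -0.131]
wrist_force: [0.3, 0.3, 0.3]
width: 0.094
finger_force: 0.0
```

```bash
cat >> h.py <<'E'
def wrist():
    o=robot.get_obs();p=eyes.snapshot("wrist")
    T=np.eye(4);T[:3,:3]=R.from_euler("xyz",o["ee_rot"]).as_matrix();T[:3,3]=o["tool_pos"]
    p["T"]=T@np.array(p["tool_from_camera"]);return o,p
def wray(p,xy):
    K=np.array(p["camera_matrix"]);u=np.array([(xy[0]-K[0,2])/K[0,0],(xy[1]-K[1,2])/K[1,1]]);t=np.linalg.norm(u)+1e-9
    d=np.array([u[0]/t*np.sin(t),-u[1]/t*np.sin(t),-np.cos(t)]);return p["T"][:3,3],p["T"][:3,:3]@d
def wproj(p,X):
    v=p["T"][:3,:3].T@(np.array(X)-p["T"][:3,3]);v=v/np.linalg.norm(v);t=np.arccos(-v[2]);n=np.hypot(v[0],v[1])+1e-9
    K=np.array(p["camera_matrix"]);return np.array([K[0,2]+K[0,0]*t*v[0]/n,K[1,2]-K[1,1]*t*v[1]/n])
def wplane(p,xy,z):
    e,d=wray(p,xy);return e+d*(z-e[2])/d[2]
E
python3 - <<'E'
from h import *
o,p=wrist();print(o["tool_pos"],o["ee_rot"],o["joint_positions"])
im=p["color"][...,::-1].copy()
ps=lambda x,y,z:np.array([.476,.280,0])+R.from_euler("z",-.13).apply([x,y,z])
for X in [ps(0,.055,.07),ps(0,-.055,.07),ps(-.06,0,.041),ps(-.145,0,.02)]: cv2.circle(im,tuple(int(v) for v in wproj(p,X)),3,(0,0,255),1)
cv2.imwrite("pics/d.png",im)
for q in["paddle","paddle_grip","left_vial"]:
  for t in models.tip_of(p,q)[:2]: print(q,np.round(t["xy"]),t["confidence"],wplane(p,t["xy"],.031 if "grip" in q else 0))
E
```

```text
[0.41302347 0.28425323 0.37205126] [ 3.13754252  0.00470067 -0.1312239 ] [ 4.89821394e-01 -1.04694187e-02  1.53622089e+00 -5.59356507e-04
  1.62202079e+00  2.19180518e+00]
paddle [280. 125.] 0.95 [0.48178316 0.27873693 0.        ]
paddle_grip [281. 192.] 0.83 [0.41544105 0.28621383 0.031     ]
left_vial [162. 180.] 0.68 [0.44114027 0.42071599 0.        ]
left_vial [280. 189.] 0.22 [0.41241296 0.28709863 0.        ]
```

View pics/d.png

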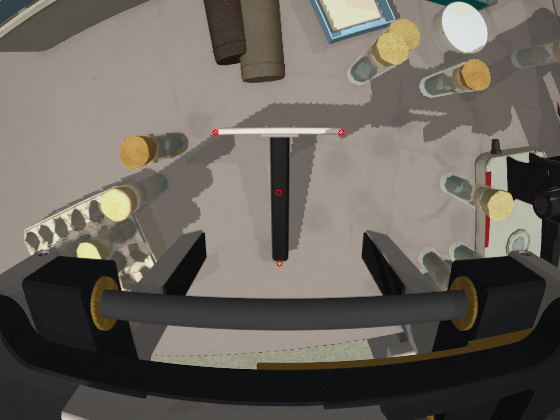

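step_arm(commands=[[[2,-2,0,0,0,0,60],[0,0,40,0,0,0,60],[0,0,40,0,0,0,60],[0,0,35,0,0,0,60],[0,0,25,0,0,0,60],[0,0,15,0,0,0,60],[0,0,4,0,0,0,60],[0,0,0,0,0,0,60]]])

```text
time: 6.58
tool_pos: [0.4161, 0.2872, 0.2166]
ee_rot: [-3.141, -0.001, -0.13]
wrist_force: [0.2, -0.8, 1.1]
width: 0.0602
finger_force: 0.0
```

```bash
python3 - <<'E'
from h import *
o,p=wrist();print(o["tool_pos"],o["ee_rot"],o["wrist_force"])
for t in models.tip_of(p,"paddle_grip")[:2]: print(np.round(t["xy"]),t["confidence"],wplane(p,t["xy"],.031))
cv2.imwrite("pics/e.png",p["color"][...,::-1])
E
```

```text
[0.416147   0.28723414 0.21656846] [-3.14071961e+00 -1.39720392e-03 -1.30179691e-01] [ 0.16261219 -0.83057683  1.14272778]
[286. 251.] 0.74 [0.4182426  0.28668725 0.031     ]
```

View pics/e.png

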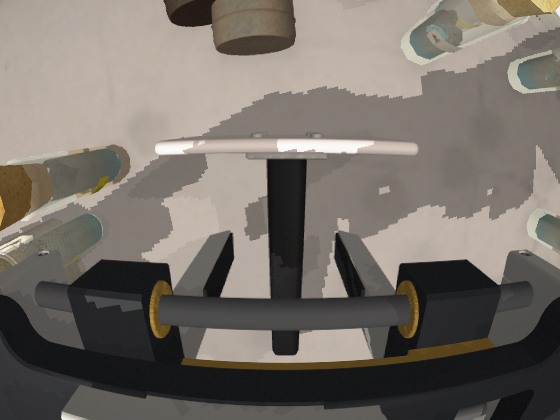

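The handle (cols 268–305) is centred between the fingers at rows 235–300, with the blade straight across at row 147; closing.

step_arm(commands=[[[0,0,3,0,0,0,60],[0,0,0,0,0,0,10],[0,0,0,0,0,0,10],[0,0,0,0,0,0,10],[0,0,0,0,0,0,10],[0,0,0,0,0,0,10],[0,0,0,0,0,0,10]]])

```text
time: 7.55
tool_pos: [0.4157, 0.2869, 0.2126]
ee_rot: [3.141, -0.0, -0.13]
wrist_force: [-0.6, -0.6, 0.6]
width: 0.0176
finger_force: 30.0
```

step_arm(commands=[[[0,0,-20,0,0,0,10],[0,0,-40,0,0,0,10],[0,0,-50,0,0,0,10],[0,0,-50,0,0,0,10],[0,0,-50,0,0,0,10],[0,0,-50,0,0,0,10],[0,0,-50,0,0,0,10],[0,0,-40,0,0,-0.075,10],[0,0,0,0,0,-0.08,10],[-10,30,0,0,0,0,10],[-10,50,0,0,0,0,10],[-10,50,0,0,0,0,10],[-10,50,0,0,0,0,10],[-10,50,0,0,0,0,10],[-10,50,0,0,0,0,10],[-10,50,0,0,0,0,10],[-10,50,0,0,0,0,10],[-4,50,0,0,0,0,10],[0,50,0,0,0,0,10],[0,30,0,0,0,0,10]]])

```text
time: 10.05
tool_pos: [0.344, -0.2271, 0.5619]
ee_rot: [-3.141, 0.001, 0.022]
wrist_force: [0.5, 0.1, -1.2]
width: 0.018
finger_force: 30.0
```

```bash
python3 - <<'E'
from h import *
o,p=wrist();print(o["tool_pos"],o["ee_rot"],o["width"])
for q in["bottle","bottle_mid","deck_front","middle_roller","roller","paddle"]:
  for t in models.tip_of(p,q)[:1]: print(q,np.round(t["xy"]),round(t["confidence"],2),np.round(wplane(p,t["xy"],dict(bottle=.0915,bottle_mid=.0915,deck_front=.0585,middle_roller=.06,roller=0,paddle=o["tool_pos"][2]-.213)[q]),4))
cv2.imwrite("pics/f.png",p["color"][...,::-1])
E
```

```text
[ 0.34399627 -0.22710147  0.56193849] [-3.14093620e+00  9.69138121e-04  2.23172620e-02] 0.01798118225593494
bottle [243.  75.] 0.88 [ 0.4841 -0.1673  0.0915]
bottle_mid [284.  48.] 0.74 [ 0.5237 -0.2225  0.0915]
deck_front [289. 130.] 0.69 [ 0.408  -0.2321  0.0585]
roller [281.  47.] 0.98 [ 0.5477 -0.2176  0.    ]
paddle [283. 136.] 0.68 [ 0.4068 -0.2247  0.3489]
```

View pics/f.png

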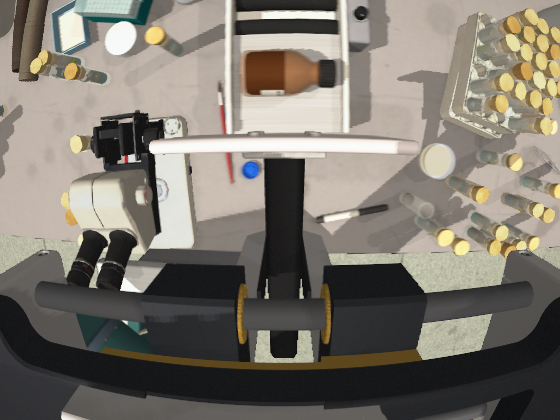

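step_arm(commands=[[[0,0,30,0,0,0,10],[0,0,50,0,0,0,10],[0,0,50,0,0,0,10],[0,0,50,0,0,0,10],[0,0,50,0,0,0,10],[0,0,30,0,0,0,10],[0,0,20,0,0,0,10],[0,0,0,0,0,0,10],[0,0,0,0,0,0,10]]])

```text
time: 11.52
tool_pos: [0.3448, -0.2247, 0.284]
ee_rot: [3.14, -0.002, 0.026]
wrist_force: [0.9, -0.3, -1.0]
width: 0.0178
finger_force: 30.0
```

```bash
python3 - <<'E'
from h import *
o,p=wrist();print(o["tool_pos"],o["ee_rot"],o["width"],o["wrist_force"])
s=eyes.snapshot("side")
a=np.hstack([cv2.resize(s["color"][180:380,150:400],(500,400)),cv2.resize(p["color"][:,100:400],(300,400))])
cv2.imwrite("pics/g.png",a[...,::-1])
E
```

```text
[ 0.34480837 -0.22467181  0.28400043] [ 3.14001086e+00 -1.75316440e-03  2.59160864e-02] 0.017827975920424663 [ 0.91088772 -0.28682366 -0.97347087]
```

View pics/g.png

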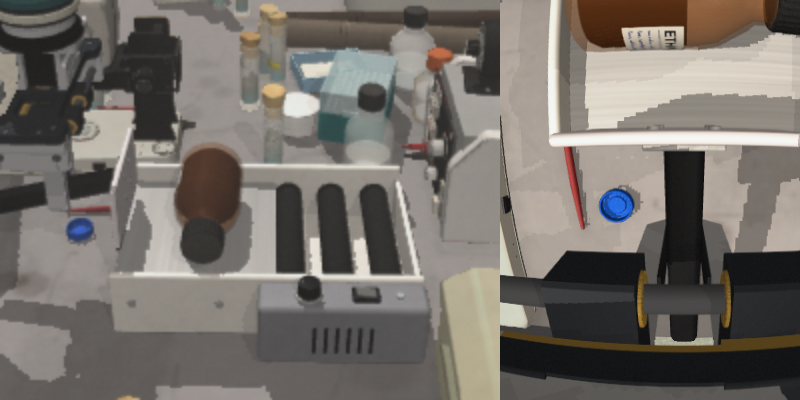

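step_arm(commands=[[[10,0,3,0,0,0,10],[10,0,0,0,0,0,10],[8,0,0,0,0,0,10],[5,0,0,0,0,0,10],[5,0,0,0,0,0,10],[4,0,0,0,0,0,10],[4,0,0,0,0,0,10],[4,0,0,0,0,0,10],[5,0,0,0,0,0,10],[5,0,0,0,0,0,10],[5,0,0,0,0,0,10],[5,0,0,0,0,0,10],[5,0,0,0,0,0,10],[5,0,0,0,0,0,10],[5,0,0,0,0,0,10],[5,0,0,0,0,0,10]]])

```text
time: 13.62
tool_pos: [0.4347, -0.2227, 0.2797]
ee_rot: [3.142, 0.0, 0.025]
wrist_force: [-0.5, 0.5, -0.4]
width: 0.0174
finger_force: 30.0
```

```bash
cat > chk.py <<'E'
from h import *
import sys
o,p=wrist();print(o["time"],o["tool_pos"],o["ee_rot"],o["width"],o["wrist_force"])
p=eyes.snapshot("top");s=eyes.snapshot("side")
for P,n in((p,"top"),(s,"side")):
  for m in models.masks_of(P,"bottle")[:1]:
    ys,xs=np.nonzero(m["mask"]);print(n,round(m["confidence"],2),xs.min(),xs.max(),ys.min(),ys.max(), "mid", onplane(P,m["xy"],.0915))
a=np.hstack([cv2.resize(s["color"][200:360,190:390],(500,400)),cv2.resize(p["color"][130:250,330:420],(300,400))])
cv2.imwrite("pics/"+sys.argv[1],a[...,::-1])
E
python3 chk.py h.png
```

```text
13.625 [ 0.43467949 -0.22270055  0.27965331] [3.14154607e+00 3.37577771e-05 2.48168566e-02] 0.017410528345613366 [-0.52782896  0.51405352 -0.36640874]
top 0.73 358 393 182 202 mid [ 0.54897611 -0.20691339  0.0915    ]
side 0.86 262 294 252 312 mid [ 0.53470318 -0.22256845  0.0915    ]
```

step_arm(commands=[[[5,0,0,0,0,0,10],[5,0,0,0,0,0,10],[5,0,0,0,0,0,10],[5,0,0,0,0,0,10],[5,0,0,0,0,0,10],[5,0,0,0,0,0,10],[5,0,0,0,0,0,10],[5,0,0,0,0,0,10],[5,0,0,0,0,0,10],[5,0,0,0,0,0,10],[4,0,0,0,0,0,10],[3,0,0,0,0,0,10],[3,0,0,0,0,0,10],[3,0,0,0,0,0,10]]])

```text
time: 15.62
tool_pos: [0.4967, -0.2212, 0.2795]
ee_rot: [-3.141, 0.003, 0.025]
wrist_force: [-4.3, -0.7, 0.6]
width: 0.0181
finger_force: 30.0
```

```bash
python3 chk.py i.png
```

```text
15.625 [ 0.49669773 -0.22123105  0.27952419] [-3.14146799  0.00339168  0.0248978 ] 0.0180760510510395 [-4.33676319 -0.6556181   0.58973027]
top 0.91 357 386 162 183 mid [ 0.61506676 -0.2021454   0.0915    ]
side 0.85 292 324 253 312 mid [ 0.59381454 -0.22168484  0.0915    ]
```

View pics/i.png

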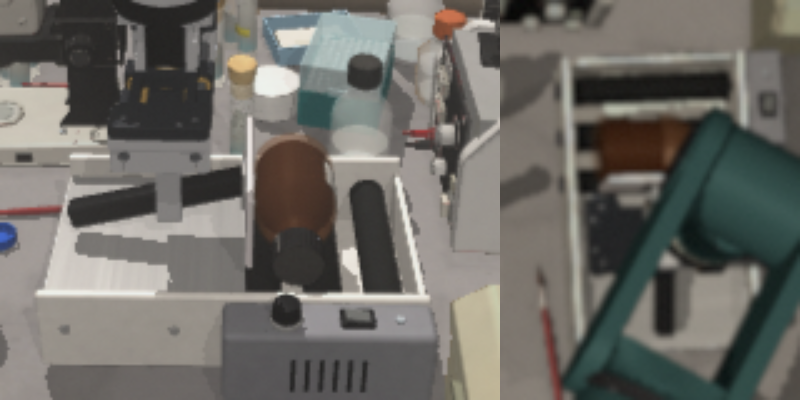

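The bottle is in the front groove with the blade against it and pressing at 4 N, square; now slowly over the middle roller.

step_arm(commands=[[[3,0,0,0,0,0,10],[3,0,0,0,0,0,10],[3,0,0,0,0,0,10],[3,0,0,0,0,0,10],[2,0,0,0,0,0,10],[2,0,0,0,0,0,10],[2,0,0,0,0,0,10],[2,0,0,0,0,0,10]]])

```text
time: 16.88
tool_pos: [0.5176, -0.2207, 0.2797]
ee_rot: [3.141, -0.001, 0.025]
wrist_force: [-0.1, 0.0, -1.5]
width: 0.0182
finger_force: 30.0
```

step_arm(commands=[[[2,0,0,0,0,0,10],[2,0,0,0,0,0,10],[0,0,0,0,0,0,10],[0,0,0,0,0,0,10],[0,0,0,0,0,0,10],[0,0,0,0,0,0,10]]])

```text
time: 17.62
tool_pos: [0.5213, -0.2206, 0.2797]
ee_rot: [3.142, 0.0, 0.025]
wrist_force: [-0.8, 0.2, -0.6]
width: 0.0177
finger_force: 30.0
```

```bash
python3 chk.py j.png
```

```text
17.625 [ 0.5212632  -0.22055134  0.2796802 ] [3.14153389e+00 8.32920217e-06 2.47781433e-02] 0.017652003343962067 [-0.76906733  0.16155449 -0.59380534]
top 0.89 358 388 150 170 mid [ 0.6472561  -0.19403007  0.0915    ]
side 0.92 311 347 253 314 mid [ 0.63319925 -0.22521849  0.0915    ]
```

View pics/j.png

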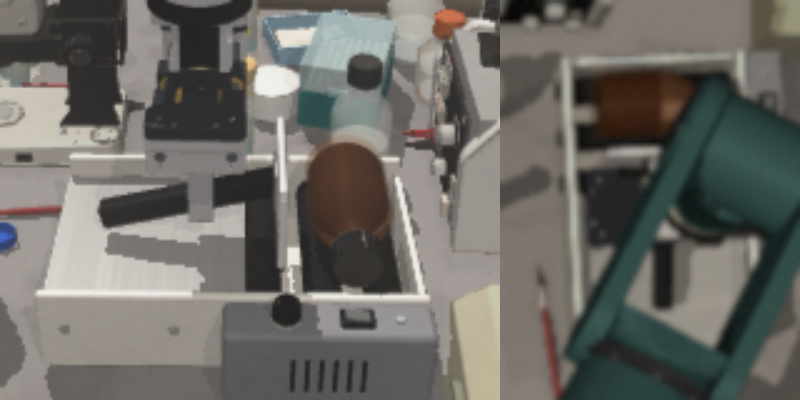

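step_arm(commands=[[[-10,0,0,0,0,0,10],[-25,0,0,0,0,0,10],[-40,0,0,0,0,0,10],[-40,0,0,0,0,0,10],[-40,0,-20,0,0,0,10],[-20,0,-40,0,0,0,10],[0,0,-50,0,0,0,10],[0,0,-50,0,0,0,10],[0,0,-50,0,0,0,10],[0,0,-50,0,0,0,10],[0,0,-25,0,0,0,10],[0,-30,0,0,0,0,10],[0,-50,0,0,0,0,10],[10,-50,0,0,0,0,10],[10,-50,0,0,0,0,10],[10,-50,0,0,0,0,10],[10,-50,0,0,0,0,10],[10,-50,0,0,0,0,10],[10,-50,0,0,0,0,10],[10,-50,0,0,0,0,10]]])

```text
time: 20.38
tool_pos: [0.405, 0.2081, 0.5648]
ee_rot: [3.141, -0.001, 0.025]
wrist_force: [0.2, -0.7, -1.8]
width: 0.0178
finger_force: 30.0
```

step_arm(commands=[[[5,-50,0,0,0,0.075,10],[0,-30,0,0,0,0.08,10],[0,0,0,0,0,0,10]]])

```text
time: 20.75
tool_pos: [0.4107, 0.2881, 0.5637]
ee_rot: [3.14, 0.002, -0.127]
wrist_force: [0.9, -1.0, -0.8]
width: 0.0179
finger_force: 30.0
```

step_arm(commands=[[[5,1,30,0,0,0,10],[0,0,50,0,0,0,10],[0,0,50,0,0,0,10],[0,0,50,0,0,0,10],[0,0,50,0,0,0,10],[0,0,50,0,0,0,10],[0,0,40,0,0,0,10],[0,0,18,0,0,0,10],[0,0,0,0,0,0,10],[0,0,0,0,0,0,10]]])

```text
time: 22.0
tool_pos: [0.4166, 0.2853, 0.2289]
ee_rot: [-3.139, -0.003, -0.13]
wrist_force: [0.6, -0.8, -1.1]
width: 0.018
finger_force: 30.0
```

step_arm(commands=[[[0,0,8,0,0,0,10],[0,0,4,0,0,0,10],[0,0,2,0,0,0,10],[0,0,1,0,0,0,10],[0,0,0,0,0,0,10]]])

```text
time: 22.62
tool_pos: [0.4157, 0.2852, 0.2126]
ee_rot: [3.141, 0.0, -0.13]
wrist_force: [-3.3, -2.1, 4.7]
width: 0.0179
finger_force: 30.0
```

step_arm(commands=[[[0,0,0,0,0,0,30],[0,0,0,0,0,0,60],[0,0,0,0,0,0,60],[0,0,0,0,0,0,60],[0,0,-15,0,0,0,60],[0,0,-30,0,0,0,60],[0,0,-50,0,0,0,60],[0,0,-50,0,0,0,60],[0,0,-50,0,0,0,60],[0,0,0,0,0,0,60],[0,0,0,0,0,0,60]]])

```text
time: 24.0
tool_pos: [0.4155, 0.285, 0.4068]
ee_rot: [-3.141, -0.0, -0.13]
wrist_force: [-0.1, -0.2, -0.4]
width: 0.0598
finger_force: 0.0
```

```bash
python3 chk.py k.png; python3 - <<'E'
from h import *
o,p=wrist();t=eyes.snapshot("top");s=eyes.snapshot("side")
a=np.hstack([cv2.resize(p["color"],(400,300)),cv2.resize(s["color"],(400,300))]);b=np.hstack([cv2.resize(s["color"][130:310,200:440],(400,300)),cv2.resize(t["color"][130:250,320:480],(400,300))])
cv2.imwrite("pics/l.png",np.vstack([a,b])[...,::-1])
E
```

```text
24.0 [0.41552585 0.28501511 0.40683891] [-3.14149365e+00 -2.78866803e-04 -1.30198394e-01] 0.05979315860779129 [-0.10583933 -0.20621653 -0.3759297 ]
top 0.64 357 399 150 170 mid [ 0.65132522 -0.21688059  0.0915    ]
side 0.72 311 346 254 314 mid [ 0.64008027 -0.23007055  0.0915    ]
```

View pics/l.png

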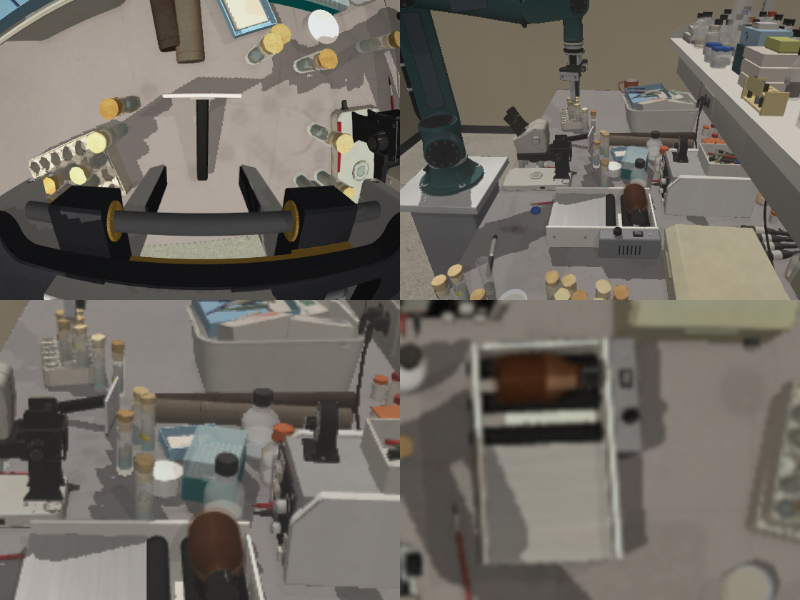

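The picture shows the bottle in the rear groove with the front groove free, the paddle standing on the worktop, and all vials upright.

```bash
python3 -c "
from bench import robot
print(robot.close_job())"
```

```text
the job is handed in; nothing more can be done
None
```

I handed the job in at about 24 s of the 58 s allowed: the bottle lies in the rear groove, the paddle is back on the worktop and released, and the last pictures show the bottles and vials still standing; no verdict was returned.

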